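# Pack the glassworker's colour kit

## Task

Make up the colour kit on the board: stack the green tin on the grey one, then the blue, then the red, each squarely so that the sides of the column line up all round. Finally pull the amber glass rod out of the wooden block and stand it in the steel cup on the board. Put everything down gently without dropping it, do not shift the grey tin, and leave all other things where they are.

Things in the scene. Friction and masses are not known exactly. Their poses are not given: they have to be found in the camera images.
- board: plywood kit board fixed to the bench, 140 mm (its x) by 280 mm (its y), 12 mm thick; origin at the centre of its underside. A dark steel cup, 100 mm high, 72 mm across outside and 66 mm inside, is fixed upright on it at y = +80 mm
- cup_floor (a point): centre of the cup's inner floor, 17 mm above the bench; z up
- cup_rim (a point): centre of the cup's mouth, level with its rim, 112 mm above the bench
- grey_tin: closed flat metal tin, 80 mm (its x) by 56 mm (its y) by 36 mm high, bare metal body with a grey lid; origin at the centre of its underside, z up. It stands loose on the kit board (about y = -75 mm of the board) and is the foot of the column
- green_tin: closed flat metal tin, 80 mm (its x) by 56 mm (its y) by 36 mm high, bare metal body with a green lid; origin at the centre of its underside, z up, about 180 g, loose on the bench
- blue_tin: closed flat metal tin, 80 mm (its x) by 56 mm (its y) by 36 mm high, bare metal body with a blue lid; origin at the centre of its underside, z up, about 180 g, loose on the bench
- red_tin: closed flat metal tin, 80 mm (its x) by 56 mm (its y) by 36 mm high, bare metal body with a red lid; origin at the centre of its underside, z up, about 180 g, loose on the bench
- rod_block: wooden block fixed to the bench, 60 mm (its x) by 150 mm (its y) by 60 mm high, with three upright holes 16 mm wide and 50 mm deep in a row along y at -45, 0 and +45 mm; a glass rod stands loosely in each; origin at the centre of its underside
- amber_rod: amber glass rod, 12 mm thick, 180 mm long, about 45 g, standing in one of the holes of the block, perhaps leaning a few degrees, rising 130 mm above the block's top; moved fast it can pivot between the fingers; origin at the centre of its lower end, z along the rod upwards
- white_rod: white glass rod, 12 mm thick, 180 mm long, about 45 g, standing in one of the holes of the block, perhaps leaning a few degrees, rising 130 mm above the block's top; moved fast it can pivot between the fingers; origin at the centre of its lower end, z along the rod upwards
- green_rod: green glass rod, 12 mm thick, 180 mm long, about 45 g, standing in one of the holes of the block, perhaps leaning a few degrees, rising 130 mm above the block's top; moved fast it can pivot between the fingers; origin at the centre of its lower end, z along the rod upwards
- yellow_tin: closed flat metal tin, 80 mm (its x) by 56 mm (its y) by 36 mm high, bare metal body with a yellow lid; origin at the centre of its underside, z up; not part of the kit, stays where it is
- goblet: small glass goblet, 140 mm high, 64 mm wide, origin at the centre of its foot; stays where it is
- frit_jar: small jar with black cap, 48 mm wide, 70 mm high, origin under its centre; stays where it is
- paddle: spatula-shaped paddle lying on the bench along its x, origin under its middle; stays where it is
- folding_rule: folded wooden rule with brass ends, 32 by 230 by 16 mm, long along its y, origin under its middle; stays where it is
Things that resemble listed ones, but are neither listed nor needed, are in the scene too. What is shaped like the grey_tin but pink or purple is not meant.

How it is judged:
By the outcome, as a careful person would: the job done as asked, in the order asked, and still so for the second after the job is handed in, with the robot touching nothing.
It also fails if it takes over 72 s, if anything falls off the work surface, if the arm or the gripper's body presses on something with over 40 N, if the wrist force passes 120 N, or if a joint passes its speed limit or range.

## Robot

A 7-joint arm with a two-finger parallel gripper is mounted at the origin on the work surface. World frame = base frame: x ahead of the robot, y to its left, z up, the work surface at z = 0. Lengths are in m, angles in rad, forces in N, time in s.
With the tool pointing down it reaches from about 0.425 to 0.95 m from the base axis. Payload 16.7 kg.
Tool frame: the origin (TCP) lies between the finger pads; the fingertips stand 19 mm ahead of it and the grasp point (between the pads) is the TCP (arm.tip_extent is the distance from the TCP to the fingertips, in m); z points along the fingers, y is the line along which they close (so a half turn about z gives the same grasp; the last joint's range is limited). The gripper opens to 94 mm and grips with 3 to 60 N. Pads are 16 mm wide; open, the fingers measure 119 mm over their backs; the gripper's body (75 mm by 177 mm) begins 78 mm behind the grasp point.
Start: joints at [1.077, 0.426, 0.074, 1.606, -0.034, 1.111, -0.067], TCP at [0.227, -0.635, 0.224] pointing down, gripper open.
Joint ranges: [-2.85, 2.85], [-0.5, 2.14], [-1.23, 1.37], [0.21, 2.46], [-1.02, 4.16], [0.16, 2.05], [-2.73, 2.73]. Speed limits (rad/s): [1.89, 1.89, 2.39, 2.39, 3.01, 3.01, 3.01].

## Interface

Orientations are given as a unit quaternion [w, x, y, z].
In Python, from bench import arm gives the robot as it stands.
- The arm moves only by the tool send_rows, never from a script. Its argument "moves" is text: rows parted by semicolons, each of 6 numbers parted by spaces: the shift along the tool's x, y, z normalised to -1 to 1, where 1 is 150 mm, then the turn, a rotation vector about the tool's x, y, z normalised to -1 to 1, where 1 is 90 degrees. A call has exactly 8 rows; each row shifts and turns the commanded pose from where the row before left it, along the tool's axes as they then stand; what a row does not reach is not made up. A row lasts 1/8 s, in which the tool goes at most 62.5 mm and 10.7 degrees, less where a joint would pass 70% of its speed; a pose out of reach is approached as far as the arm can. A call with a number of a shift or a turn outside -1 to 1 is refused whole. A call with a gripper value outside its range is refused whole. "hand" is the opening, from 0 (shut) to 1 (fully open), set as the call begins (left out, the last holds). The fingers move at their own pace and stop on an object; "grip_force" is the grip in N (left out, the last holds). Time passes only in rows, so rows that do not move let the fingers close, or fill a call up. It gives the time, the measured TCP pose, the force, the opening and the grip force at its end, in the units of the state.
- arm.sense(): the state, without advancing time (a new reading comes with each control period).
- arm.camera(name): name is "side" or "top"; returns a dict with "image" (420x560x3 uint8, red, green, blue), "fx", "fy", "cx", "cy" (pixels), "world_from_camera" (4x4, takes a point from camera to world coordinates). Camera axes: x right, y down, z forward; pixel columns grow to the right and rows downward; lengths in m; the calibration is good to about 2 mm. A picture is of the moment at which its call begins. There is no depth.
- arm.job_done(): hands the job in; it is judged then, once.
The state is a dict: "t": time; "joints": joint angles; "joint_vel": joint speeds; "joint_torque": joint torques, N m; "tcp_pos": TCP position; "ee_rot": TCP orientation; "contact_force": force on the tool from outside, world axes, zero at the start; "wrist_torque": the same for the moment, N m; "opening": finger opening in m; "finger_force": force on a finger pad.
Only numpy, scipy, OpenCV 4.12 (cv2) and the standard library are available. Lean on these libraries where they do the work, as an engineer would, in place of code of your own. Each camera call takes 0.05 s, during which the arm holds its last target. There are 200 camera calls.

## Working session

There is one attempt and no reset: what is moved stays moved. The work goes in short steps, Python scripts to look and compute and a tool call to move; the robot and the scene stay as the last step left them, time stands still between calls to the robot, and variables do not carry over. Pictures are saved under pics/ and viewed, at most 10 in all, crops included, and the job is handed in when it is done.

Besides the shell and the picture viewer there is one more tool, called as name(argument=value, ...) on one line, values as JSON. send_rows: Moves the arm, as the interface text tells. Scaled input: -1 to 1 covers 150 mm each way for a shift and 90 degrees each way for a turn. Its arguments: {"type":"object","properties":{"moves":{"type":"string"},"hand":{"type":"number"},"grip_force":{"type":"number"}},"required":["moves"]}

```bash
mkdir -p pics; ls; python3 - <<'E'
from bench import arm
import cv2,numpy as np
for n in("top","side"):
    c=arm.camera(n); cv2.imwrite(f"pics/{n}0.png",c["image"][:,:,::-1]); np.save(f"{n}0.npy",c["image"])
    print(n,c["fx"],c["fy"],c["cx"],c["cy"],np.round(c["world_from_camera"],4).tolist())
print(arm.sense(),arm.tip_extent)
E
```

```text
pics
top 531.0487270465095 531.0487270465095 283.6320154733964 214.48495993266096 [[-0.0141, -0.9917, 0.1275, 0.349], [-0.9995, 0.0104, -0.0294, 0.0288], [0.0278, -0.1279, -0.9914, 1.3459], [0.0, 0.0, 0.0, 1.0]]
side 525.096725973492 525.096725973492 279.17308677214106 206.50745435351266 [[-0.7983, -0.4487, 0.4018, 0.0537], [-0.602, 0.5737, -0.5555, 0.6431], [0.0187, -0.6853, -0.728, 0.9151], [0.0, 0.0, 0.0, 1.0]]
{'t': 0.1, 'joints': array([ 1.07746581,  0.42668604,  0.07386787,  1.60656141, -0.03410261,
        1.11079864, -0.0671115 ]), 'joint_vel': array([ 0.00060806, -0.00048367,  0.00034517, -0.00276538,  0.00103499,
        0.00097253,  0.00086366]), 'joint_torque': array([ 7.31173146e-03, -9.37460589e+01,  3.67600031e+00, -4.55042517e+01,
       -4.87792294e-02,  1.68276782e-02,  2.23928600e-05]), 'tcp_pos': array([ 0.22737474, -0.63514008,  0.22382689]), 'ee_rot': array([-5.78752607e-04,  9.85263750e-01,  1.71040893e-01, -1.45719279e-04]), 'contact_force': array([ 0.61693135,  0.37058029, -0.2492446 ]), 'wrist_torque': array([0.00930997, 0.00397412, 0.00042567]), 'finger_force': 0.0, 'opening': 0.09386304572008838} 0.019
```

View pics/top0.png

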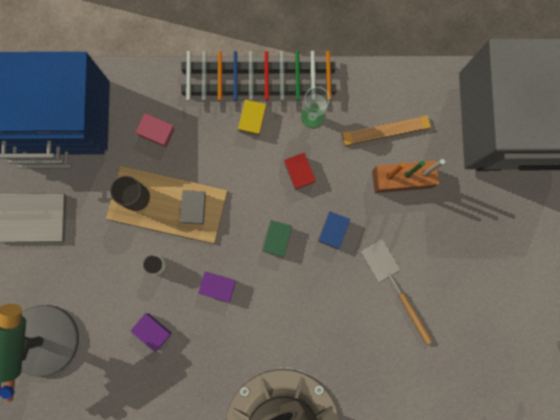

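View pics/side0.png

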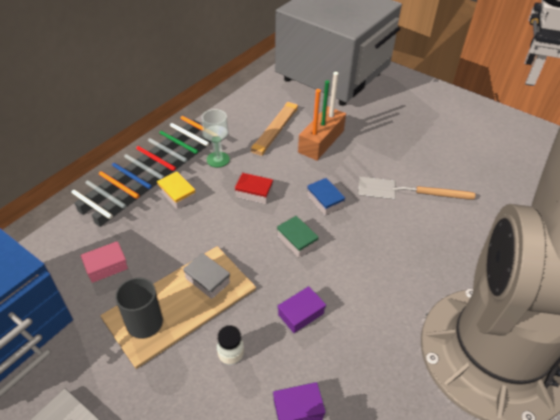

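Top view: grey tin at about (192,207), green (278,238), blue (334,230), red (299,171), cup (129,193), block (407,177). The amber rod is the leftmost in the top view. The side view shows all of them clear as well, with amber at about (317,110).

```bash
cat > h.py <<'E'
import cv2,numpy as np
from bench import arm
HUE={'red':((0,8),(172,180)),'green':((55,90),),'blue':((100,125),),'yellow':((22,34),),'amber':((4,18),)}
def grab(n):
    c=arm.camera(n); c['hsv']=cv2.cvtColor(c['image'],cv2.COLOR_RGB2HSV); return c
def rays(c,px):
    px=np.atleast_2d(px).astype(float)
    d=np.c_[(px[:,0]-c['cx'])/c['fx'],(px[:,1]-c['cy'])/c['fy'],np.ones(len(px))]
    T=c['world_from_camera']; return T[:3,3],d@T[:3,:3].T
def plane(c,px,z):
    o,d=rays(c,px); return o+d*((z-o[2])/d[:,2])[:,None]
def project(c,p):
    q=np.linalg.inv(c['world_from_camera'])@np.append(p,1); return np.array([c['cx']+c['fx']*q[0]/q[2],c['cy']+c['fy']*q[1]/q[2]])
def tri(c1,p1,c2,p2):
    o1,d1=rays(c1,p1);o2,d2=rays(c2,p2);d1=d1[0];d2=d2[0]
    s=np.linalg.lstsq(np.c_[d1,-d2],o2-o1,rcond=None)[0]
    a=o1+s[0]*d1;b=o2+s[1]*d2; return (a+b)/2,np.linalg.norm(a-b)
def blob(c,mask,roi):
    x0,y0,x1,y1=roi;m=np.zeros_like(mask);m[y0:y1,x0:x1]=mask[y0:y1,x0:x1]
    k=max(cv2.findContours(m,cv2.RETR_EXTERNAL,cv2.CHAIN_APPROX_NONE)[0],key=cv2.contourArea)
    f=np.zeros_like(m);cv2.drawContours(f,[k],-1,255,-1)
    M=cv2.moments(f,True)
    return np.array([M['m10'],M['m01']])/M['m00'],k[:,0,:],M['m00']
def colour(c,name,smin=110,vmin=40):
    m=0
    for a,b in HUE[name]: m=m|cv2.inRange(c['hsv'],(a,smin,vmin),(b,255,255))
    return m
def rect(c,k,z):
    w=plane(c,k,z)[:,:2]; (cx,cy),(a,b),t=cv2.minAreaRect((w*1000).astype(np.float32))
    if a<b: a,b,t=b,a,t+90
    return np.array([cx,cy])/1000,(round(a,1),round(b,1)),(t+90)%180-90   # long-axis angle, deg
E
cat > m1.py <<'E'
from h import *
T=grab('top');S=grab('side')
R={'green':((255,210,305,270),(265,205,330,260)),'blue':((310,200,360,260),(295,170,355,220)),'red':((275,145,325,195),(225,165,285,210)),'yellow':((230,90,272,140),(150,165,205,215))}
for n,(a,b) in R.items():
    u,k,A=blob(T,colour(T,n),a);v,k2,A2=blob(S,colour(S,n),b)
    p,e=tri(T,u,S,v); print(n,u.round(1),v.round(1),A,A2,'tri',p.round(4),round(e,4),'rectT',rect(T,k,.036),'rectS',rect(S,k2,.036))
u=T['hsv'][207,192],T['hsv'][207,150],S['hsv'][270,208],T['hsv'][193,129];print(u)
i=np.vstack([cv2.resize(T['image'][150:260,100:230],None,fx=4,fy=4),]);cv2.imwrite('pics/c1.png',i[:,:,::-1])
E
python3 m1.py
```

```text
Traceback (most recent call last):
  File "m1.py", line 5, in <module>
    u,k,A=blob(T,colour(T,n),a);v,k2,A2=blob(S,colour(S,n),b)
          ~~~~^^^^^^^^^^^^^^^^^
  File "h.py", line 20, in blob
    k=max(cv2.findContours(m,cv2.RETR_EXTERNAL,cv2.CHAIN_APPROX_NONE)[0],key=cv2.contourArea)
ValueError: max() iterable argument is empty
```

```bash
python3 - <<'E'
import numpy as np,cv2
for n,ps in(("top0",[(278,238),(334,230),(299,171),(252,117),(192,207),(192,222),(150,210),(129,193),(395,175),(240,210)]),("side0",[(297,233),(325,192),(254,185),(177,186),(208,270),(317,110),(312,140)])):
    h=cv2.cvtColor(np.load(n+".npy"),cv2.COLOR_RGB2HSV)
    print(n,[h[y,x].tolist() for x,y in ps])
E
sed -i "s/smin=110,vmin=40/smin=85,vmin=35/" h.py; python3 m1.py
```

```text
top0 [[64, 90, 96], [108, 148, 112], [2, 190, 149], [25, 222, 177], [19, 32, 113], [19, 38, 94], [18, 118, 127], [21, 46, 56], [13, 167, 131], [16, 39, 125]]
side0 [[70, 102, 123], [108, 169, 157], [1, 207, 197], [25, 188, 242], [11, 14, 151], [12, 192, 183], [12, 160, 199]]
green [277.  238.1] [297.5 232.7] 572.0 670.0 tri [0.4601 0.0077 0.0324] 0.0024 rectT (array([0.45877432, 0.00743699]), (73.4, 48.4), -15.28363037109375) rectS (array([0.46044531, 0.00970395]), (78.4, 53.8), -15.57568359375)
blue [333.9 229.8] [325.7 192.6] 676.0 616.0 tri [ 0.4793 -0.1341  0.0337] 0.0027 rectT (array([ 0.47824841, -0.13464047]), (78.2, 53.9), -21.79291534423828) rectS (array([ 0.48039722, -0.13250507]), (83.4, 59.1), -21.54949951171875)
red [299.4 170.3] [253.5 184.5] 750.0 673.0 tri [ 0.6313 -0.0507  0.0327] 0.0031 rectT (array([ 0.62938391, -0.05128048]), (82.7, 58.9), 20.361488342285156) rectS (array([ 0.63144812, -0.04807404]), (84.2, 66.2), 20.272624969482422)
yellow [251.4 115.9] [174.7 184.7] 716.0 591.0 tri [0.7726 0.0698 0.0391] 0.0052 rectT (array([0.77159863, 0.06829545]), (82.9, 57.9), -13.337776184082031) rectS (array([0.77869891, 0.06795729]), (84.2, 59.7), -12.394943237304688)
(array([ 21,  32, 113], dtype=uint8), array([ 18, 118, 121], dtype=uint8), array([ 11,  14, 151], dtype=uint8), array([23, 38, 54], dtype=uint8))
```

View pics/c1.png

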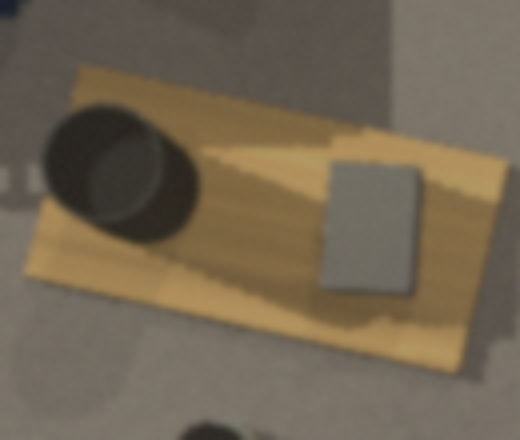

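Crop: the grey lid spans about (331,163)-(415,295) in the 4x crop. The cup mouth is centred near (103,160), and the board is tilted about 12°.

```bash
cat > m2.py <<'E'
from h import *
T=grab('top');S=grab('side')
o=[]
for c,roi in((T,(174,182,215,232)),(S,(175,245,242,302))):
    s=c['hsv'][:,:,1];v=c['hsv'][:,:,2]
    x0,y0,x1,y1=roi
    m=((s<62)).astype(np.uint8)*255
    m[v<(90 if c is T else 120)]=0
    u,k,A=blob(c,m,roi);r=rect(c,k,.048);o.append(u);print('grey',u.round(1),A,r)
print('tri',tri(T,o[0],S,o[1]))
i=np.hstack([cv2.resize(S['image'][60:170,260:370],None,fx=3.6,fy=3.6),cv2.resize(T['image'][140:210,360:460],(396,396))])
j=np.hstack([cv2.resize(S['image'][240:350,100:260],(396,272)),cv2.resize(T['image'][150:210,100:230],(396,183)).copy() if 0 else cv2.resize(S['image'][235:305,170:250],(396,272))])
i=np.vstack([i[:320],j]);cv2.imwrite('pics/c2.png',i[:,:,::-1]);print(i.shape)
E
python3 m2.py
```

```text
grey [192.1 206.6] 684.0 (array([0.53773328, 0.21447064]), (78.3, 55.9), -3.7361526489257812)
grey [205.4 262.4] 1764.0 (array([0.54833118, 0.20677756]), (141.4, 111.3), 37.89002227783203)
tri (array([0.53696388, 0.21333767, 0.07584089]), np.float64(0.007744823237093432))
(592, 792, 3)
```

View pics/c2.png

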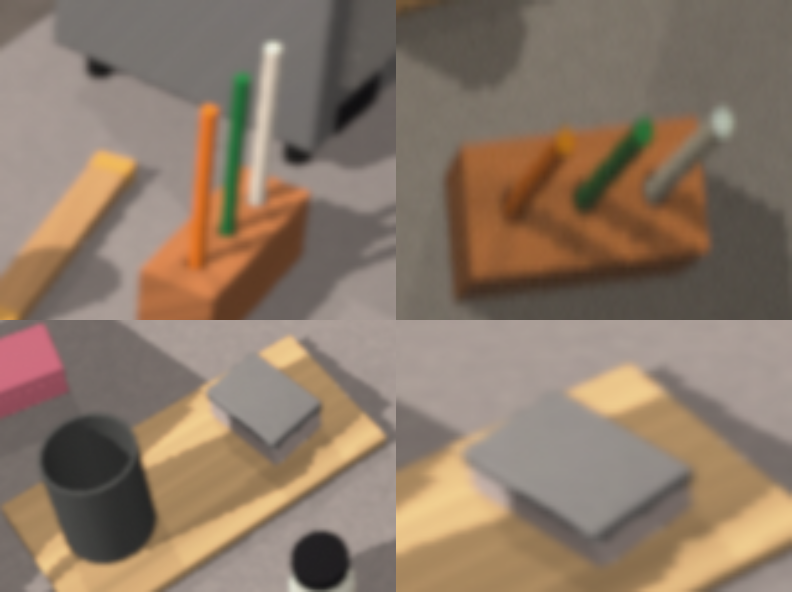

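Left: amber rod in side view, top (318.3,90) and foot (314.7,133.6); in top view, top (403.2,164.7) and foot (389.3,178). Bottom right: grey lid corners in side view at about (183.5,269.7), (203.1,253.5), (229.8,273.6), (210.8,288.5).

```bash
cat > m3.py <<'E'
from h import *
T=grab('top');S=grab('side')
c=np.array([(183.5,269.7),(203.1,253.5),(229.8,273.6),(210.8,288.5)])
w=plane(S,c,.048);print('grey side',w.mean(0),cv2.minAreaRect((w[:,:2]*1000).astype(np.float32)))
print('grey tri',tri(T,(192.1,206.6),S,c.mean(0)))
print('amber top',tri(T,(403.2,164.7),S,(318.3,90.5)),'foot',tri(T,(389.3,178),S,(314.7,133)))
# board: saturated wood region, rect at z=.012
m=cv2.inRange(T['hsv'],(10,70,60),(26,255,255));
x=np.zeros_like(m);x[155:255,100:235]=m[155:255,100:235]
k=cv2.convexHull(max(cv2.findContours(x,cv2.RETR_EXTERNAL,cv2.CHAIN_APPROX_NONE)[0],key=cv2.contourArea))[:,0]
b=rect(T,k,.012);print('board',b)
a=np.radians(b[2]);d=np.array([np.cos(a),np.sin(a)]);d*=np.sign(d[1]);print('cup from board',b[0]+.08*d,'grey nominal',b[0]-.075*d)
# cup rim: dark
for c,roi,th in((T,(100,165,160,220),75),):
    m=((c['hsv'][:,:,2]<th)&(c['hsv'][:,:,1]<70)).astype(np.uint8)*255
    u,k,A=blob(c,m,roi);print(A,cv2.boundingRect(k))
p=np.array([.6,.3,.112])
# block
m=cv2.inRange(T['hsv'],(5,120,50),(17,255,255));x=np.zeros_like(m);x[150:200,365:450]=m[150:200,365:450]
k=cv2.convexHull(max(cv2.findContours(x,cv2.RETR_EXTERNAL,cv2.CHAIN_APPROX_NONE)[0],key=cv2.contourArea))[:,0]
print('block',rect(T,k,.06))
def show(c,roi,f):
    return
E
python3 m3.py
```

```text
grey side [0.5396967  0.21552529 0.048     ] ((539.19873046875, 216.70484924316406), (55.11614990234375, 77.59669494628906), 86.35044860839844)
grey tri (array([0.5384698 , 0.21557892, 0.04802434]), np.float64(0.0014455209337320065))
amber top (array([ 0.60851802, -0.27376379,  0.19012362]), np.float64(0.0031630547287416436)) foot (array([ 0.60450058, -0.27006403,  0.06464364]), np.float64(0.0058661779566097265))
board (array([0.55044312, 0.28432178]), (283.0, 143.1), 76.49092864990234)
cup from board [0.56913106 0.36210841] grey nominal [0.53292317 0.21139681]
871.0 (110, 177, 38, 33)
block (array([ 0.6093728 , -0.31283264]), (160.7, 68.2), -85.73853588104248)
```

```bash
cat > plan.py <<'E'
# plan.py x,y,z,yaw,n [x,y,z,yaw,n ...]: rows from the present pose through way-points (mm, deg; yaw = heading of tool x)
import sys,numpy as np
from scipy.spatial.transform import Rotation as R,Slerp
from bench import arm
s=arm.sense();q=s['ee_rot'];p=np.array(s['tcp_pos']);r=R.from_quat(np.r_[q[1:],q[0]])
x=r.as_matrix();print('t %.2f pos'%s['t'],(p*1000).round(1),'yaw %.2f'%np.degrees(np.arctan2(x[1,0],x[0,0])),'tool z',x[:,2].round(4),'F',np.round(s['contact_force'],1),'open %.1f'%(s['opening']*1000))
out=[]
for a in sys.argv[1:]:
    X,Y,Z,w,n=map(float,a.split(','));n=int(n);g=np.array([X,Y,Z])/1000
    def down(w):return R.from_euler('z',w,degrees=True)*R.from_euler('x',180,degrees=True)
    gr=min((down(w),down(w+180)),key=lambda k:(r.inv()*k).magnitude())
    sl=Slerp([0,1],R.concatenate([r,gr]));p0=p.copy()
    for i in range(n):
        pn=p0+(g-p0)*(i+1)/n;rn=sl((i+1)/n)
        d=r.inv().apply(pn-p)/.15;t=(r.inv()*rn).as_rotvec()/(np.pi/2)
        d=d.round(3);t=t.round(3)
        out.append((d,t));p=p+r.apply(d*.15);r=r*R.from_rotvec(t*np.pi/2)
if out:
    print('max step mm %.1f turn deg %.1f'%(max(np.linalg.norm(d)*150 for d,t in out),max(np.linalg.norm(t)*90 for d,t in out)))
    for i in range(0,len(out),8):print('; '.join(' '.join('%g'%(v+0) for v in np.r_[d,t]) for d,t in out[i:i+8]))
E
python3 plan.py 420,-250,200,-5,8 460,7.7,130,-15.4,6 460,7.7,90,-15.4,2
```

```text
t 0.50 pos [ 227.5 -635.4  224.4] yaw 19.69 tool z [-0.e+00  1.e-04 -1.e+00] F [ 0.3 -0.1 -0.8] open 93.9
max step mm 54.0 turn deg 3.2
0.259 -0.248 0.02 0 0 0.034; 0.246 -0.262 0.021 0 0 0.035; 0.231 -0.275 0.02 0 0 0.034; 0.216 -0.287 0.021 0 0 0.034; 0.2 -0.298 0.02 0 0 0.034; 0.184 -0.308 0.02 0 0 0.035; 0.167 -0.318 0.021 0 0 0.034; 0.15 -0.326 0.02 0 0 0.034
0.019 -0.289 0.078 0 0 0.019; 0.011 -0.29 0.078 0 0 0.02; 0.002 -0.29 0.078 0 0 0.019; -0.007 -0.289 0.077 0 0 0.019; -0.016 -0.29 0.078 0 0 0.02; -0.024 -0.289 0.078 0 0 0.019; 0 0 0.133 0 0 0; 0 0.001 0.134 0 0 0
```

send_rows(moves="0.259 -0.248 0.02 0 0 0.034; 0.246 -0.262 0.021 0 0 0.035; 0.231 -0.275 0.02 0 0 0.034; 0.216 -0.287 0.021 0 0 0.034; 0.2 -0.298 0.02 0 0 0.034; 0.184 -0.308 0.02 0 0 0.035; 0.167 -0.318 0.021 0 0 0.034; 0.15 -0.326 0.02 0 0 0.034", hand=1, grip_force=20)

```text
t: 1.5
tcp_pos: [0.4207, -0.2485, 0.2003]
ee_rot: [0.0, 0.999, -0.044, 0.0]
contact_force: [0.7, -0.1, 0.1]
opening: 0.094
finger_force: 0.0
```

send_rows(moves="0.019 -0.289 0.078 0 0 0.019; 0.011 -0.29 0.078 0 0 0.02; 0.002 -0.29 0.078 0 0 0.019; -0.007 -0.289 0.077 0 0 0.019; -0.016 -0.29 0.078 0 0 0.02; -0.024 -0.289 0.078 0 0 0.019; 0 0 0.133 0 0 0; 0 0.001 0.134 0 0 0")

```text
t: 2.5
tcp_pos: [0.4603, 0.0082, 0.0896]
ee_rot: [-0.0, 0.991, -0.133, 0.0]
contact_force: [-0.2, -0.1, -1.0]
opening: 0.0938
finger_force: 0.0
```

```bash
python3 plan.py 460,7.7,24,-15.4,6 460,7.7,24,-15.4,2
```

```text
t 2.50 pos [460.3   8.2  89.6] yaw -15.34 tool z [ 7.e-04  1.e-04 -1.e+00] F [-0.2 -0.1 -1. ] open 93.8
max step mm 11.0 turn deg 0.1
0 0.001 0.073 0 0 0; 0 0 0.073 0 0 0; -0.001 0.001 0.073 0 0 0; 0 0.001 0.073 0 0 0; 0 0 0.072 0 0 0.001; 0 0.001 0.073 0 0 0; 0 0 0 0 0 0; 0 0 0 0 0 0
```

send_rows(moves="0 0 0.073 0 0 0; 0 0 0.073 0 0 0; 0 0 0.073 0 0 0; 0 0 0.073 0 0 0; 0 0 0.073 0 0 0; 0 0 0.072 0 0 0; 0 0 0 0 0 0; 0 0 0 0 0 0")

```text
t: 3.5
tcp_pos: [0.4602, 0.0076, 0.0245]
ee_rot: [-0.0, 0.991, -0.134, 0.0]
contact_force: [0.2, 0.4, 0.3]
opening: 0.0937
finger_force: 0.0
```

send_rows(moves="0 0 0 0 0 0; 0 0 0 0 0 0; 0 0 0 0 0 0; 0 0 0 0 0 0; 0 0 0 0 0 0; 0 0 0 0 0 0; 0 0 0 0 0 0; 0 0 0 0 0 0", hand=0, grip_force=20)

```text
t: 4.5
tcp_pos: [0.4601, 0.0076, 0.0245]
ee_rot: [-0.0, 0.991, -0.134, 0.0]
contact_force: [-0.7, -0.1, 4.9]
opening: 0.0557
finger_force: 20.0
```

```bash
python3 - <<'E'
from h import *
S=grab('side');T=grab('top')
cv2.imwrite('pics/g1.png',np.vstack([cv2.resize(S['image'][150:280,200:400],(600,390)),cv2.resize(T['image'][190:260,220:420],(600,210))])[:,:,::-1])
E
python3 plan.py 460,7.7,150,-15.4,5 538.5,215.6,160,-3.7,6 538.5,215.6,80,-3.7,5
```

```text
t 4.60 pos [460.    7.6  24.5] yaw -15.40 tool z [ 1.e-04  0.e+00 -1.e+00] F [-0.3 -0.9  5.2] open 55.9
max step mm 37.2 turn deg 2.0
0 0 -0.167 0 0 0; 0 0 -0.168 0 0 0; 0 0 -0.167 0 0 0; 0 -0.001 -0.168 0 0 0; 0 0 -0.167 0 0 0; 0.023 -0.246 -0.011 0 0 -0.022; 0.031 -0.245 -0.011 0 0 -0.021; 0.039 -0.244 -0.011 0 0 -0.022
0.048 -0.242 -0.011 0 0 -0.022; 0.055 -0.24 -0.011 0 0 -0.021; 0.064 -0.239 -0.012 0 0 -0.022; 0 0 0.107 0 0 0; 0 0 0.107 0 0 0; 0 0 0.106 0 0 0; 0 0 0.107 0 0 0; 0 0 0.107 0 0 0
```

View pics/g1.png

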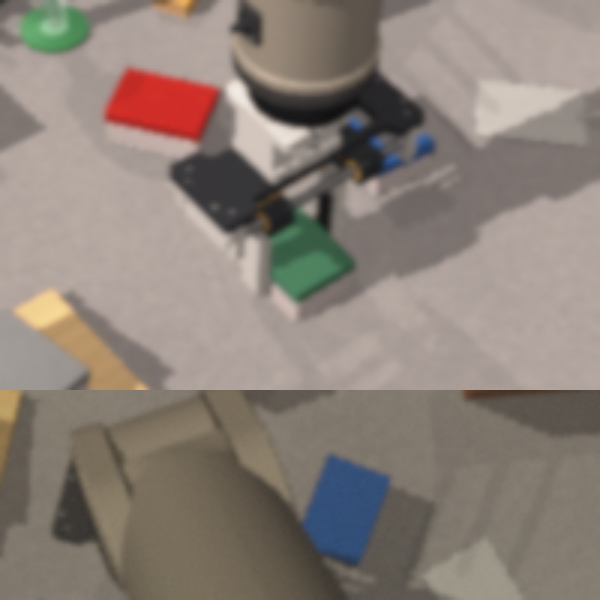

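The green tin is held squarely at 56 mm. The blue and red tins are clear.

send_rows(moves="0 0 -0.167 0 0 0; 0 0 -0.168 0 0 0; 0 0 -0.167 0 0 0; 0 -0.001 -0.168 0 0 0; 0 0 -0.167 0 0 0; 0.023 -0.246 -0.011 0 0 -0.022; 0.031 -0.245 -0.011 0 0 -0.021; 0.039 -0.244 -0.011 0 0 -0.022")

```text
t: 5.6
tcp_pos: [0.4995, 0.1127, 0.1548]
ee_rot: [0.0, 0.997, -0.083, -0.0]
contact_force: [0.1, -0.9, -1.2]
opening: 0.0559
finger_force: 20.0
```

send_rows(moves="0.048 -0.242 -0.011 0 0 -0.022; 0.055 -0.24 -0.011 0 0 -0.021; 0.064 -0.239 -0.012 0 0 -0.022; 0 0 0.107 0 0 0; 0 0 0.107 0 0 0; 0 0 0.106 0 0 0; 0 0 0.107 0 0 0; 0 0 0.08 0 0 0")

```text
t: 6.6
tcp_pos: [0.5382, 0.2151, 0.0828]
ee_rot: [0.0, 0.999, -0.033, -0.0]
contact_force: [0.3, -0.2, -1.3]
opening: 0.0557
finger_force: 20.0
```

```bash
python3 - <<'E'
from h import *
S=grab('side')
cv2.imwrite('pics/g2.png',cv2.resize(S['image'][195:315,130:290],(800,600))[:,:,::-1])
E
python3 plan.py 538.5,215.6,73,-3.7,8
```

```text
t 6.65 pos [537.6 215.   81.6] yaw -3.72 tool z [-2.e-03 -8.e-04 -1.e+00] F [-1.5 -0.2 -3.1] open 55.8
max step mm 1.2 turn deg 0.1
0.001 -0.001 0.007 0 0 0; 0 0 0.007 0 0 0; 0.001 -0.001 0.007 0 0 0; 0.001 0 0.008 0 0.001 0; 0 -0.001 0.007 0 0 0; 0.001 0 0.007 0 0 0; 0.001 -0.001 0.007 0 0 0; 0 -0.001 0.007 0.001 0 0
```

View pics/g2.png

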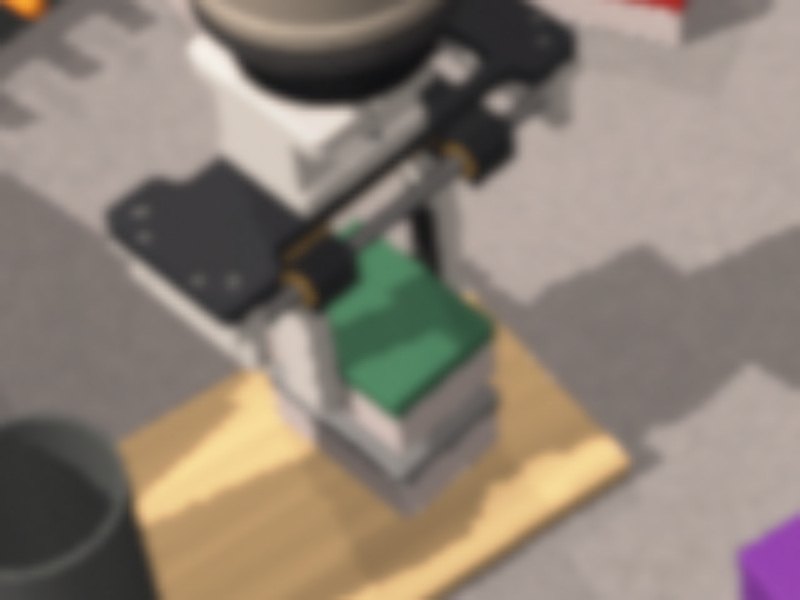

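Green is held just above the grey tin and looks aligned with it. I'll settle first, then lower.

send_rows(moves="0 0 0.01 0 0 0; 0 0 0.01 0 0 0; 0 0 0.01 0 0 0; 0 0 0.01 0 0 0; 0 0 0.01 0 0 0; 0 0 0 0 0 0; 0 0 0 0 0 0; 0 0 0 0 0 0")

```text
t: 7.65
tcp_pos: [0.5385, 0.2156, 0.0765]
ee_rot: [-0.0, 0.999, -0.032, -0.0]
contact_force: [0.5, -0.0, -2.3]
opening: 0.0561
finger_force: 20.0
```

```bash
python3 plan.py 538.5,215.6,72.8,-3.7,6
```

```text
t 7.65 pos [538.5 215.6  76.5] yaw -3.71 tool z [-0.  0. -1.] F [ 0.5 -0.  -2.3] open 56.1
max step mm 0.8 turn deg 0.0
0 0 0.004 0 0 0; 0 0 0.004 0 0 0; 0 0 0.004 0 0 0; 0 0 0.004 0 0 0; 0 0 0.005 0 0 0; 0 0 0.004 0 0 0
```

send_rows(moves="0 0 0.004 0 0 0; 0 0 0.004 0 0 0; 0 0 0.004 0 0 0; 0 0 0.004 0 0 0; 0 0 0.005 0 0 0; 0 0 0.004 0 0 0; 0 0 0.002 0 0 0; 0 0 0 0 0 0")

```text
t: 8.65
tcp_pos: [0.5385, 0.2156, 0.0725]
ee_rot: [-0.0, 0.999, -0.032, 0.0]
contact_force: [-1.4, -0.4, 1.2]
opening: 0.0557
finger_force: 20.0
```

send_rows(moves="0 0 0 0 0 0; 0 0 0 0 0 0; 0 0 0 0 0 0; 0 0 0 0 0 0; 0 0 -0.05 0 0 0; 0 0 -0.25 0 0 0; 0 0 -0.25 0 0 0; 0 0 -0.25 0 0 0", hand=1)

```text
t: 9.65
tcp_pos: [0.5383, 0.2157, 0.1942]
ee_rot: [-0.0, 0.999, -0.032, 0.0]
contact_force: [1.2, -0.7, -0.3]
opening: 0.0938
finger_force: 0.0
```

```bash
python3 plan.py 490,-60,190,-15,7 479.3,-134.1,80,-21.7,5 479.3,-134.1,24.5,-21.7,4
```

```text
t 9.65 pos [538.3 215.7 194.2] yaw -3.70 tool z [ 3.e-04  3.e-04 -1.e+00] F [ 1.2 -0.7 -0.3] open 93.8
max step mm 40.1 turn deg 1.6
-0.029 0.265 0.004 0 0 0.018; -0.022 0.266 0.004 0 0 0.018; -0.014 0.266 0.004 0 0 0.018; -0.006 0.266 0.004 0 0 0.018; 0.001 0.267 0.004 0 0 0.018; 0.009 0.266 0.003 0 0 0.018; 0.016 0.266 0.004 0 0 0.018; 0.012 0.099 0.147 0 0 0.015
0.014 0.099 0.146 0 0 0.015; 0.016 0.099 0.147 0 0 0.014; 0.019 0.098 0.147 0 0 0.015; 0.021 0.098 0.147 0 0 0.015; 0 0 0.092 0 0 0; 0 0 0.093 0 0 0; 0 0 0.092 0 0 0; 0 0 0.093 0 0 0
```

send_rows(moves="-0.029 0.265 0.004 0 0 0.018; -0.022 0.266 0.004 0 0 0.018; -0.014 0.266 0.004 0 0 0.018; -0.006 0.266 0.004 0 0 0.018; 0.001 0.267 0.004 0 0 0.018; 0.009 0.266 0.003 0 0 0.018; 0.016 0.266 0.004 0 0 0.018; 0.012 0.099 0.147 0 0 0.015")

```text
t: 10.65
tcp_pos: [0.4885, -0.0772, 0.1677]
ee_rot: [0.0, 0.99, -0.144, 0.002]
contact_force: [1.0, 0.6, 0.5]
opening: 0.0936
finger_force: 0.0
```

```bash
cat > stack.py <<'E'
import sys
from h import *
n,z=sys.argv[1],float(sys.argv[2])
T=grab('top');S=grab('side')
u,k,A=blob(T,colour(T,n,70),(165,170,225,235));v,k2,A2=blob(S,colour(S,n,70),(165,180,255,290))
print(u,v,'tri',tri(T,u,S,v),'\nT',rect(T,k,z),plane(T,u,z),'\nS',rect(S,k2,z),plane(S,v,z))
i=np.hstack([cv2.resize(S['image'][190:310,150:270],(400,400)),cv2.resize(T['image'][165:245,150:230],(400,400))]);cv2.imwrite(f'pics/st_{n}.png',i[:,:,::-1])
E
python3 stack.py green .084
```

```text
[190.26923077 205.31656805] [204.95408735 261.76035834] tri (array([0.53789894, 0.21599277, 0.08039161]), np.float64(0.003777372450553532)) 
T (array([0.53622974, 0.21452913]), (75.7, 51.8), -3.8533554077148438) [[0.53576472 0.214387   0.084     ]] 
S (array([0.5384585 , 0.21796906]), (79.8, 54.8), -3.9375991821289062) [[0.53756254 0.21866188 0.084     ]]
```

View pics/st_green.png

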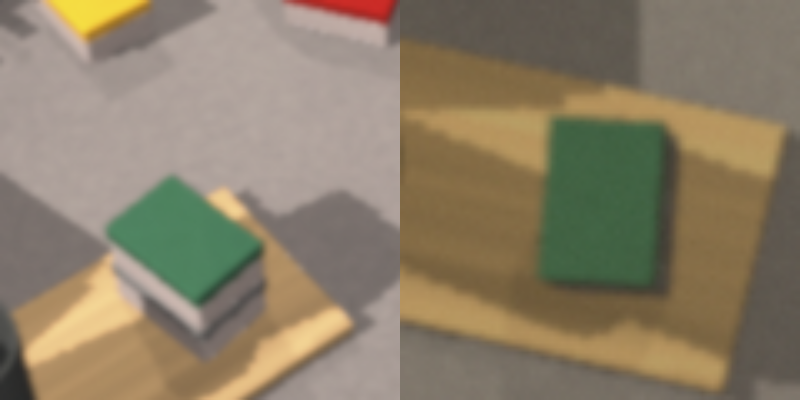

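Green sits on grey, roughly aligned: in the crops its front corner is at (200,332) and grey's is at (207,357). I'll quantify the offset with a proper mask of the grey lid from the first side picture.

```bash
cat > grey.py <<'E'
from h import *
T=arm.camera('top');S=arm.camera('side')
for c,n,roi,seed in((T,'top0',(172,180,216,234),(192,206)),(S,'side0',(175,240,242,310),(207,271))):
    im=np.load(n+'.npy');b=cv2.GaussianBlur(im,(3,3),0)
    for tol in(3,5,7):
        m=np.zeros((422,562),np.uint8);cv2.floodFill(b.copy(),m,seed,0,(tol,)*3,(tol,)*3,cv2.FLOODFILL_MASK_ONLY|(255<<8))
        u,k,A=blob(c,m[1:-1,1:-1].copy(),roi);print(n,tol,A,u.round(2),rect(c,k,.048),plane(c,u,.048).round(4))
for dx,dy in((40,28),(40,-28),(-40,28),(-40,-28)):
    a=np.radians(-3.8);x=.5385+(dx*np.cos(a)-dy*np.sin(a))/1000;y=.2165+(dx*np.sin(a)+dy*np.cos(a))/1000
    print(dx,dy,[((project(S,(x,y,z))-(150,190))/.3).round(0).tolist() for z in(.084,.048,.012)])
E
python3 grey.py
```

```text
top0 3 635.0 [191.9  206.83] (array([0.53822559, 0.21632779]), (72.1, 51.8), -0.5339584350585938) [[0.5373 0.2157 0.048 ]]
top0 5 675.0 [192.29 206.85] (array([0.53575439, 0.21599368]), (77.0, 56.2), -0.5341110229492188) [[0.5372 0.2147 0.048 ]]
top0 7 2372.0 [193.46 206.49] (array([0.53844031, 0.21203185]), (132.9, 105.9), 0.1358059197664261) [[0.5381 0.2118 0.048 ]]
side0 3 1683.0 [204.02 257.84] (array([0.55501178, 0.20030414]), (142.1, 120.3), 37.907012939453125) [[0.5669 0.194  0.048 ]]
side0 5 1760.0 [204.2  258.15] (array([0.55424921, 0.20121118]), (142.2, 122.7), 37.907012939453125) [[0.5661 0.1943 0.048 ]]
side0 7 1884.0 [203.66 258.52] (array([0.55424921, 0.20121118]), (142.2, 122.7), 37.907012939453125) [[0.5663 0.1957 0.048 ]]
40 28 [[103.0, 229.0], [110.0, 265.0], [117.0, 299.0]]
40 -28 [[172.0, 174.0], [177.0, 211.0], [182.0, 245.0]]
-40 28 [[197.0, 302.0], [202.0, 338.0], [207.0, 372.0]]
-40 -28 [[266.0, 244.0], [269.0, 280.0], [272.0, 314.0]]
```

Green's column edges match the projected verticals to within about 1 mm, so I accept it. Next is blue.

```bash
python3 plan.py 480,-134.4,60,-21.7,5 480,-134.4,24.5,-21.7,3
```

```text
t 10.85 pos [488.1 -74.2 166.8] yaw -16.35 tool z [-1.e-04  4.e-04 -1.e+00] F [ 1.1  0.5 -0.3] open 93.8
max step mm 24.7 turn deg 1.1
0.012 0.08 0.142 0 0 0.012; 0.014 0.08 0.143 0 0 0.012; 0.015 0.08 0.142 0 0 0.012; 0.017 0.079 0.143 0 0 0.012; 0.018 0.079 0.142 0 0 0.011; 0 0 0.079 0 0 0; 0 0 0.079 0 0 0; 0 0 0.079 0 0 0
```

send_rows(moves="0.012 0.08 0.142 0 0 0.012; 0.014 0.08 0.143 0 0 0.012; 0.015 0.08 0.142 0 0 0.012; 0.017 0.079 0.143 0 0 0.012; 0.018 0.079 0.142 0 0 0.011; 0 0 0.079 0 0 0; 0 0 0.079 0 0 0; 0 0 0.079 0 0 0")

```text
t: 11.85
tcp_pos: [0.4804, -0.1343, 0.0238]
ee_rot: [-0.0, 0.982, -0.188, 0.0]
contact_force: [0.5, -0.0, -1.0]
opening: 0.0942
finger_force: 0.0
```

send_rows(moves="0 0 0 0 0 0; 0 0 0 0 0 0; 0 0 0 0 0 0; 0 0 0 0 0 0; 0 0 0 0 0 0; 0 0 0 0 0 0; 0 0 0 0 0 0; 0 0 0 0 0 0", hand=0)

```text
t: 12.85
tcp_pos: [0.48, -0.1351, 0.0242]
ee_rot: [0.0, 0.982, -0.188, 0.0]
contact_force: [-1.5, -0.6, 5.9]
opening: 0.056
finger_force: 20.0
```

```bash
python3 plan.py 480,-134.4,180,-21.7,5 538.5,215.6,190,-3.7,9 538.5,215.6,116,-3.7,6 538.5,215.6,113,-3.7,4
```

```text
t 12.85 pos [ 480.  -135.1   24.2] yaw -21.71 tool z [ 4.e-04 -1.e-04 -1.e+00] F [-1.5 -0.6  5.9] open 56.0
max step mm 39.6 turn deg 2.1
0 -0.001 -0.208 0 0 0; -0.001 -0.001 -0.207 0 0 0; 0 -0.001 -0.208 0 0 0; 0 -0.001 -0.208 0 0 0; 0 -0.001 -0.207 0 0 0; -0.056 -0.257 -0.007 0 0 -0.022; -0.046 -0.258 -0.008 0 0 -0.022; -0.038 -0.261 -0.007 0 0 -0.023
-0.029 -0.261 -0.008 0 0 -0.022; -0.019 -0.262 -0.007 0 0 -0.022; -0.01 -0.263 -0.008 0 0 -0.022; -0.002 -0.262 -0.007 0 0 -0.023; 0.009 -0.263 -0.008 0 0 -0.022; 0.017 -0.262 -0.007 0 0 -0.022; 0 0 0.082 0 0 0; 0 0 0.082 0 0 0
0 0 0.083 0 0 0; 0 0 0.082 0 0 0; 0 0 0.082 0 0 0; 0 0 0.082 0 0 0; 0 0 0.005 0 0 0; 0 0 0.005 0 0 0; 0 0 0.005 0 0 0; 0 0 0.005 0 0 0
```

send_rows(moves="0 -0.001 -0.208 0 0 0; -0.001 -0.001 -0.207 0 0 0; 0 -0.001 -0.208 0 0 0; 0 -0.001 -0.208 0 0 0; 0 -0.001 -0.207 0 0 0; -0.056 -0.257 -0.007 0 0 -0.022; -0.046 -0.258 -0.008 0 0 -0.022; -0.038 -0.261 -0.007 0 0 -0.023")

```text
t: 13.85
tcp_pos: [0.4994, -0.0165, 0.183]
ee_rot: [0.0, 0.991, -0.136, 0.0]
contact_force: [1.9, -0.1, -2.7]
opening: 0.056
finger_force: 20.0
```

send_rows(moves="-0.029 -0.261 -0.008 0 0 -0.022; -0.019 -0.262 -0.007 0 0 -0.022; -0.01 -0.263 -0.008 0 0 -0.022; -0.002 -0.262 -0.007 0 0 -0.023; 0.009 -0.263 -0.008 0 0 -0.022; 0.017 -0.262 -0.007 0 0 -0.022; 0 0 0.082 0 0 0; 0 0 0.082 0 0 0")

```text
t: 14.85
tcp_pos: [0.538, 0.215, 0.1641]
ee_rot: [0.0, 0.999, -0.033, -0.0]
contact_force: [-0.4, -0.3, -2.2]
opening: 0.0558
finger_force: 20.0
```

send_rows(moves="0 0 0.083 0 0 0; 0 0 0.082 0 0 0; 0 0 0.082 0 0 0; 0 0 0.082 0 0 0; 0 0 0.005 0 0 0; 0 0 0.005 0 0 0; 0 0 0 0 0 0; 0 0 0 0 0 0")

```text
t: 15.85
tcp_pos: [0.5385, 0.2157, 0.1146]
ee_rot: [-0.0, 0.999, -0.032, 0.0]
contact_force: [0.5, -0.1, -1.1]
opening: 0.0555
finger_force: 20.0
```

```bash
python3 plan.py 538.5,215.6,108.2,-3.7,7
```

```text
t 15.85 pos [538.5 215.7 114.6] yaw -3.71 tool z [ 6.e-04  2.e-04 -1.e+00] F [ 0.5 -0.1 -1.1] open 55.5
max step mm 1.1 turn deg 0.0
0 0 0.006 0 0 0; 0 0 0.006 0 0 0; 0 0 0.006 0 0 0; 0 0 0.007 0 0 0; 0 0.001 0.006 0 0 0; 0 0 0.006 0 0 0; 0 0 0.006 0 0 0
```

send_rows(moves="0 0 0.007 0 0 0; 0 0 0.006 0 0 0; 0 0 0.006 0 0 0; 0 0 0.006 0 0 0; 0 0 0.006 0 0 0; 0 0 0.006 0 0 0; 0 0 0.005 0 0 0; 0 0 0 0 0 0")

```text
t: 16.85
tcp_pos: [0.5383, 0.2157, 0.1083]
ee_rot: [0.0, 0.999, -0.032, 0.0]
contact_force: [-2.2, -2.0, 4.6]
opening: 0.0556
finger_force: 20.0
```

send_rows(moves="0 0 0 0 0 0; 0 0 0 0 0 0; 0 0 0 0 0 0; 0 0 0 0 0 0; 0 0 -0.05 0 0 0; 0 0 -0.25 0 0 0; 0 0 -0.2 0 0 0; 0 0 -0.1 0 0 0", hand=1)

```text
t: 17.85
tcp_pos: [0.5388, 0.2159, 0.1999]
ee_rot: [-0.0, 0.999, -0.032, 0.001]
contact_force: [-0.1, 0.4, 0.4]
opening: 0.0938
finger_force: 0.0
```

```bash
python3 plan.py 625,-40,150,20.3,8 631.2,-50.5,60,20.3,4 631.2,-50.5,24.5,20.3,3
```

```text
t 17.85 pos [538.8 215.9 199.9] yaw -3.71 tool z [ 2.1e-03  8.0e-04 -1.0e+00] F [-0.1  0.4  0.4] open 93.8
max step mm 34.4 turn deg 3.1
0.085 0.208 0.042 0 0 -0.033; 0.075 0.213 0.041 0 0 -0.034; 0.063 0.216 0.042 0 -0.001 -0.033; 0.052 0.219 0.041 0 0 -0.033; 0.04 0.221 0.042 0 0 -0.034; 0.029 0.223 0.041 0 0 -0.033; 0.017 0.225 0.042 0 0 -0.033; 0.005 0.225 0.041 0 0 -0.034
0.003 0.02 0.15 0 0 0; 0.004 0.02 0.15 0 0 0; 0.003 0.02 0.15 0 0 0; 0.004 0.02 0.15 0 0 0; 0 0 0.079 0 0 0; 0 0 0.079 0 0 0; 0 0 0.079 0 0 0
```

send_rows(moves="0.085 0.208 0.042 0 0 -0.033; 0.075 0.213 0.041 0 0 -0.034; 0.063 0.216 0.042 0 0 -0.033; 0.052 0.219 0.041 0 0 -0.033; 0.04 0.221 0.042 0 0 -0.034; 0.029 0.223 0.041 0 0 -0.033; 0.017 0.225 0.042 0 0 -0.033; 0.005 0.225 0.041 0 0 -0.034")

```text
t: 18.85
tcp_pos: [0.6245, -0.0415, 0.1475]
ee_rot: [-0.0, 0.984, 0.177, -0.0]
contact_force: [0.8, 0.4, -0.8]
opening: 0.0941
finger_force: 0.0
```

```bash
python3 stack.py blue .120; python3 plan.py 631.2,-50.5,60,20.3,5 631.2,-50.5,24.5,20.3,3
```

```text
[188.03076923 203.25641026] [203.65175097 250.50486381] tri (array([0.5374044 , 0.2158921 , 0.11637912]), np.float64(0.003611883068869804)) 
T (array([0.53566504, 0.21404971]), (78.5, 54.8), -4.452995300292969) [[0.53532615 0.21430917 0.12      ]] 
S (array([0.53798096, 0.21779462]), (83.3, 58.3), -3.9330596923828125) [[0.53690111 0.2186057  0.12      ]]
t 18.95 pos [624.4 -44.8 146.8] yaw 20.13 tool z [-0.0017 -0.0012 -1.    ] F [ 0.1  0.7 -0.1] open 93.9
max step mm 17.5 turn deg 0.1
0.006 0.01 0.116 0 0 0; 0.006 0.01 0.115 0 0.001 -0.001; 0.006 0.011 0.116 0 0 0; 0.006 0.01 0.116 0 0 0; 0.006 0.01 0.115 0 0 -0.001; 0 0 0.079 0 0 0; 0 0 0.079 0 0 0; 0 0 0.079 0 0 0
```

View pics/st_blue.png

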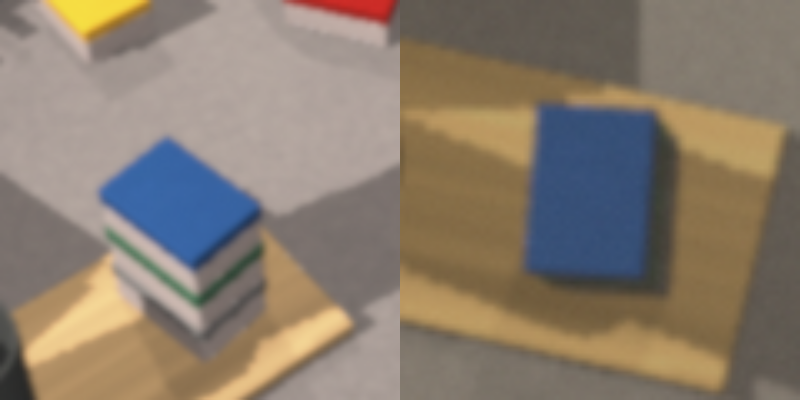

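Blue is aligned with green: the triangulated difference is about 0.5 mm and the edges are continuous. Red is next.

send_rows(moves="0.006 0.01 0.116 0 0 0; 0.006 0.01 0.115 0 0 0; 0.006 0.011 0.116 0 0 0; 0.006 0.01 0.116 0 0 0; 0.006 0.01 0.115 0 0 0; 0 0 0 0 0 0; 0 0 0 0 0 0; 0 0 0 0 0 0")

```text
t: 19.95
tcp_pos: [0.6318, -0.0459, 0.0622]
ee_rot: [0.0, 0.984, 0.176, 0.001]
contact_force: [0.0, 0.6, -0.4]
opening: 0.0945
finger_force: 0.0
```

```bash
python3 plan.py 631.2,-50.5,24.5,20.3,4
```

```text
t 19.95 pos [631.8 -45.9  62.2] yaw 20.32 tool z [ 0.0011 -0.     -1.    ] F [ 0.   0.6 -0.4] open 94.5
max step mm 9.5 turn deg 0.1
-0.004 0.007 0.063 0 0 0; -0.003 0.007 0.063 0 0 0; -0.004 0.006 0.063 0 -0.001 0; -0.003 0.007 0.062 0 0 0
```

send_rows(moves="-0.004 0.007 0.03 0 0 0; -0.003 0.007 0.06 0 0 0; -0.004 0.006 0.06 0 0 0; -0.003 0.007 0.06 0 0 0; 0 0 0.04 0 0 0; 0 0 0 0 0 0; 0 0 0 0 0 0; 0 0 0 0 0 0")

```text
t: 20.95
tcp_pos: [0.631, -0.0505, 0.0243]
ee_rot: [0.0, 0.984, 0.176, 0.0]
contact_force: [0.1, -0.4, 0.2]
opening: 0.0941
finger_force: 0.0
```

```bash
python3 plan.py 631.2,-50.5,24.3,20.3,2
```

```text
t 20.95 pos [631.  -50.5  24.3] yaw 20.33 tool z [ 5.e-04 -0.e+00 -1.e+00] F [ 0.1 -0.4  0.2] open 94.1
max step mm 0.1 turn deg 0.0
0.001 0 0 0 0 0; 0 0.001 0 0 0 0
```

send_rows(moves="0 0 0 0 0 0; 0 0 0 0 0 0; 0 0 0 0 0 0; 0 0 0 0 0 0; 0 0 0 0 0 0; 0 0 0 0 0 0; 0 0 0 0 0 0; 0 0 0 0 0 0", hand=0)

```text
t: 21.95
tcp_pos: [0.6308, -0.0505, 0.0239]
ee_rot: [-0.0, 0.984, 0.176, 0.0]
contact_force: [-0.3, -0.7, -0.5]
opening: 0.0558
finger_force: 20.0
```

```bash
python3 plan.py 631,-50.5,210,20.3,6 538.5,215.6,210,-3.7,10 538.5,215.6,150,-3.7,5
```

```text
t 21.95 pos [630.8 -50.5  23.9] yaw 20.33 tool z [ 0.  0. -1.] F [-0.3 -0.7 -0.5] open 55.8
max step mm 31.1 turn deg 2.4
0 0 -0.207 0 0 0; 0 0 -0.206 0 0 0; 0.001 0 -0.207 0 0 0; 0 0 -0.207 0 0 0; 0 0 -0.207 0 0 0; 0 0 -0.206 0 0 0; 0.004 -0.188 0 0 0 0.027; -0.004 -0.187 0 0 0 0.026
-0.012 -0.188 0 0 0 0.027; -0.02 -0.187 0 0 0 0.027; -0.027 -0.185 0 0 0 0.026; -0.036 -0.185 0 0 0 0.027; -0.043 -0.183 0 0 0 0.027; -0.05 -0.18 0 0 0 0.027; -0.059 -0.179 0 0 0 0.026; -0.065 -0.176 0 0 0 0.027
0 0 0.08 0 0 0; 0 0 0.08 0 0 0; 0 0 0.08 0 0 0; 0 0 0.08 0 0 0; 0 0 0.08 0 0 0
```

send_rows(moves="0 0 -0.207 0 0 0; 0 0 -0.206 0 0 0; 0.001 0 -0.207 0 0 0; 0 0 -0.207 0 0 0; 0 0 -0.207 0 0 0; 0 0 -0.206 0 0 0; 0.004 -0.188 0 0 0 0.027; -0.004 -0.187 0 0 0 0.026")

```text
t: 22.95
tcp_pos: [0.6122, 0.0032, 0.2101]
ee_rot: [-0.0, 0.991, 0.134, 0.0]
contact_force: [0.4, 0.6, -2.9]
opening: 0.0561
finger_force: 20.0
```

send_rows(moves="-0.012 -0.188 0 0 0 0.027; -0.02 -0.187 0 0 0 0.027; -0.027 -0.185 0 0 0 0.026; -0.036 -0.185 0 0 0 0.027; -0.043 -0.183 0 0 0 0.027; -0.05 -0.18 0 0 0 0.027; -0.059 -0.179 0 0 0 0.026; -0.065 -0.176 0 0 0 0.027")

```text
t: 23.95
tcp_pos: [0.5379, 0.2164, 0.2098]
ee_rot: [0.0, 0.999, -0.033, -0.0]
contact_force: [0.2, 0.8, -1.7]
opening: 0.0559
finger_force: 20.0
```

send_rows(moves="0 0 0.08 0 0 0; 0 0 0.08 0 0 0; 0 0 0.08 0 0 0; 0 0 0.08 0 0 0; 0 0 0.08 0 0 0; 0 0 0 0 0 0; 0 0 0 0 0 0; 0 0 0 0 0 0")

```text
t: 24.95
tcp_pos: [0.5388, 0.2158, 0.1505]
ee_rot: [-0.0, 0.999, -0.032, 0.0]
contact_force: [-0.7, -0.4, -2.0]
opening: 0.056
finger_force: 20.0
```

```bash
python3 plan.py 538.5,215.6,144,-3.7,7
```

```text
t 24.95 pos [538.8 215.8 150.5] yaw -3.70 tool z [ 8.e-04  3.e-04 -1.e+00] F [-0.7 -0.4 -2. ] open 56.0
max step mm 1.1 turn deg 0.0
0 0 0.006 0 0 0; -0.001 0 0.006 0 0 0; 0 0.001 0.006 0 0 0; 0 0 0.007 0 0 0; 0 0 0.006 0 0 0; -0.001 0 0.006 0 0 0; 0 0.001 0.006 0 0 0
```

send_rows(moves="0 0 0.007 0 0 0; -0.001 0 0.006 0 0 0; 0 0.001 0.006 0 0 0; 0 0 0.006 0 0 0; 0 0 0.006 0 0 0; 0 0 0.006 0 0 0; 0 0 0.005 0 0 0; 0 0 0 0 0 0")

```text
t: 25.95
tcp_pos: [0.5384, 0.2155, 0.1439]
ee_rot: [-0.0, 0.999, -0.032, 0.0]
contact_force: [-2.6, -1.5, 4.7]
opening: 0.0557
finger_force: 20.0
```

send_rows(moves="0 0 0 0 0 0; 0 0 0 0 0 0; 0 0 0 0 0 0; 0 0 0 0 0 0; 0 0 -0.05 0 0 0; 0 0 -0.2 0 0 0; 0 0 -0.25 0 0 0; 0 0 -0.25 0 0 0", hand=1)

```text
t: 26.95
tcp_pos: [0.5382, 0.2155, 0.2579]
ee_rot: [-0.0, 0.999, -0.032, 0.0]
contact_force: [-0.2, 0.1, -0.3]
opening: 0.094
finger_force: 0.0
```

```bash
python3 plan.py 575,-20,270,45,8 607,-272.3,240,94.3,8; python3 -c "
from bench import arm;print(arm.sense()['joints'].round(2))"
```

```text
t 26.95 pos [538.2 215.5 257.9] yaw -3.70 tool z [ 2.e-04  2.e-04 -1.e+00] F [-0.2  0.1 -0.3] open 94.0
max step mm 32.1 turn deg 6.2
0.043 0.194 -0.01 0 0 -0.068; 0.023 0.197 -0.01 0 0 -0.067; 0.001 0.199 -0.01 0 0 -0.068; -0.02 0.198 -0.011 0 0 -0.068; -0.04 0.194 -0.01 0 0 -0.067; -0.061 0.189 -0.01 0 0 -0.068; -0.081 0.182 -0.01 0 0 -0.067; -0.099 0.172 -0.01 0 0 -0.068
-0.13 0.167 0.025 0 0 -0.068; -0.147 0.153 0.025 0 0 -0.069; -0.162 0.136 0.025 0 0 -0.068; -0.177 0.118 0.025 0 0 -0.069; -0.188 0.098 0.025 0 0 -0.068; -0.197 0.077 0.025 0 0 -0.069; -0.204 0.056 0.025 0 0 -0.068; -0.21 0.034 0.025 0 0 -0.069
[-0.12  0.27 -0.45  1.76  0.13  1.13 -2.24]
```

send_rows(moves="0.043 0.194 -0.01 0 0 -0.068; 0.023 0.197 -0.01 0 0 -0.067; 0.001 0.199 -0.01 0 0 -0.068; -0.02 0.198 -0.011 0 0 -0.068; -0.04 0.194 -0.01 0 0 -0.067; -0.061 0.189 -0.01 0 0 -0.068; -0.081 0.182 -0.01 0 0 -0.067; -0.099 0.172 -0.01 0 0 -0.068")

```text
t: 27.95
tcp_pos: [0.5753, -0.021, 0.269]
ee_rot: [0.0, 0.923, 0.384, 0.0]
contact_force: [0.1, -0.2, 0.1]
opening: 0.0943
finger_force: 0.0
```

```bash
python3 stack.py red .156; python3 - <<'E'
from h import *
T=arm.camera('top');S=arm.camera('side')
# amber axis in first pictures: per-row centroid of strongly saturated orange above block
h=cv2.cvtColor(np.load('side0.npy'),cv2.COLOR_RGB2HSV);t=np.load('top0.npy')
m=cv2.inRange(h,(3,150,90),(20,255,255));P=[]
for y in range(91,130):
    x=np.where(m[y,305:327])[0]
    if len(x):P.append((x.mean()+305,y,len(x)))
P=np.array(P);f=np.polyfit(P[:,1],P[:,0],1);print('side axis',f,P[::8].round(1).tolist(),'widths')
# intersect top-view axis points with the plane of the side axis
a,b=rays(S,[(np.polyval(f,95),95),(np.polyval(f,128),128)])[1];n=np.cross(a,b);o=S['world_from_camera'][:3,3]
q0,q1=np.array([403.2,164.7]),np.array([389.3,178.0])
for s in(0,.25,.5,.75,1):
    O,D=rays(T,q0+(q1-q0)*s);D=D[0];l=n@(o-O)/(n@D);print((O+l*D).round(4))
E
```

```text
[185.82618262 200.60836084] [201.82605042 238.49411765] tri (array([0.53817514, 0.215599  , 0.15166981]), np.float64(0.003669851009091329)) 
T (array([0.53664001, 0.21402936]), (82.0, 58.2), -3.398712158203125) [[0.53594513 0.21386532 0.156     ]] 
S (array([0.53812958, 0.21800592]), (88.2, 62.1), -3.6584854125976562) [[0.53715368 0.21880164 0.156     ]]
side axis [-4.28077096e-03  3.17287661e+02] [[317.5, 91.0, 4.0], [316.5, 99.0, 4.0], [316.5, 107.0, 4.0], [317.0, 115.0, 7.0], [316.7, 123.0, 9.0]] widths
[ 0.6209 -0.2907  0.1285]
[ 0.6166 -0.2864  0.1116]
[ 0.6122 -0.282   0.0943]
[ 0.6078 -0.2775  0.0765]
[ 0.6032 -0.2729  0.0582]
```

View pics/st_red.png

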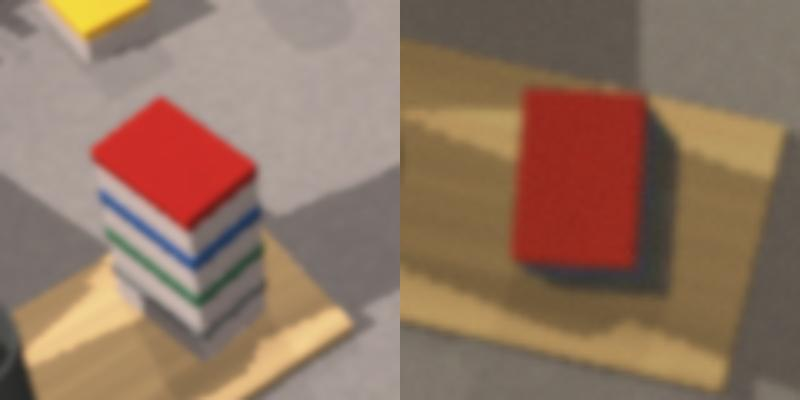

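The column's edges line up on all four tins. Now the rod, at about (608,-273) mm at grip height.

```bash
python3 plan.py 608,-273,240,94.3,8 
```

```text
t 28.15 pos [575.2 -20.2 268.7] yaw 44.88 tool z [ 3.e-04  3.e-04 -1.e+00] F [0.5 0.4 0.3] open 94.2
max step mm 32.2 turn deg 6.2
-0.129 0.169 0.024 0 0 -0.069; -0.147 0.153 0.024 0 0 -0.068; -0.162 0.137 0.024 0 0 -0.069; -0.177 0.119 0.023 0 0 -0.069; -0.188 0.099 0.024 0 0 -0.068; -0.197 0.078 0.024 0 0 -0.069; -0.205 0.057 0.024 0 0 -0.069; -0.21 0.034 0.024 0 0 -0.068
```

send_rows(moves="-0.129 0.169 0.024 0 0 -0.069; -0.147 0.153 0.024 0 0 -0.068; -0.162 0.137 0.024 0 0 -0.069; -0.177 0.119 0.023 0 0 -0.069; -0.188 0.099 0.024 0 0 -0.068; -0.197 0.078 0.024 0 0 -0.069; -0.205 0.057 0.024 0 0 -0.069; -0.21 0.034 0.024 0 0 -0.068")

```text
t: 29.15
tcp_pos: [0.6091, -0.2724, 0.2399]
ee_rot: [0.0, 0.678, 0.735, 0.0]
contact_force: [-0.2, -0.2, -0.3]
opening: 0.0945
finger_force: 0.0
```

send_rows(moves="0 0 0 0 0 0; 0 0 0 0 0 0; 0 0 0.05 0 0 0; 0 0 0.05 0 0 0; 0 0 0 0 0 0; 0 0 0 0 0 0; 0 0 0 0 0 0; 0 0 0 0 0 0")

```text
t: 30.15
tcp_pos: [0.6085, -0.2729, 0.2248]
ee_rot: [0.0, 0.679, 0.734, 0.0]
contact_force: [0.2, -0.3, -0.4]
opening: 0.0936
finger_force: 0.0
```

```bash
python3 - <<'E'
from h import *
S=grab('side');cv2.imwrite('pics/rod1.png',cv2.resize(S['image'][30:170,240:400],(640,560))[:,:,::-1])
print(project(S,np.array([.608,-.273,.19])),project(S,arm.sense()['tcp_pos']))
E
python3 plan.py 608,-273,140,94.3,6
```

```text
[318.94787683  90.87082247] [319.8447999   78.30770985]
t 30.20 pos [ 608.5 -272.9  224.8] yaw 94.39 tool z [ 2.e-04 -0.e+00 -1.e+00] F [-0.1  0.1  0.4] open 93.9
max step mm 14.3 turn deg 0.1
0 -0.001 0.094 0 0 0; 0 0 0.094 0 0 0; 0 -0.001 0.095 0 0 0.001; 0 0 0.094 0 0 0; 0 -0.001 0.094 0 0 0; 0 0 0.094 0 0 0
```

View pics/rod1.png

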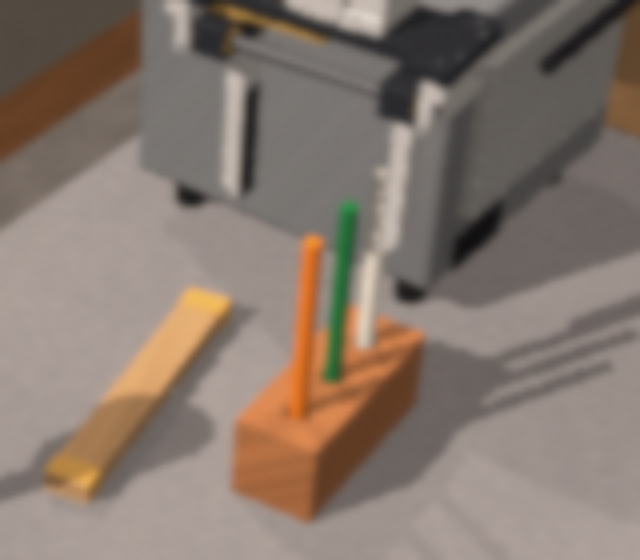

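The fingers straddle the amber rod (its top is at (313,238) in the crop), with the green and white rods clear of them. That is the tenth and last picture; from here I use numbers only.

send_rows(moves="0 0 0.094 0 0 0; 0 0 0.094 0 0 0; 0 0 0.095 0 0 0; 0 0 0.094 0 0 0; 0 -0.001 0.094 0 0 0; 0 0 0.094 0 0 0; 0 0 0 0 0 0; 0 0 0 0 0 0")

```text
t: 31.2
tcp_pos: [0.6086, -0.2729, 0.1403]
ee_rot: [0.0, 0.679, 0.734, 0.0]
contact_force: [-0.2, 0.2, -0.2]
opening: 0.094
finger_force: 0.0
```

send_rows(moves="0 0 0 0 0 0; 0 0 0 0 0 0; 0 0 0 0 0 0; 0 0 0 0 0 0; 0 0 0 0 0 0; 0 0 0 0 0 0; 0 0 0 0 0 0; 0 0 0 0 0 0", hand=0, grip_force=30)

```text
t: 32.2
tcp_pos: [0.6083, -0.2729, 0.1399]
ee_rot: [-0.0, 0.679, 0.734, 0.0]
contact_force: [0.0, 1.1, -0.4]
opening: 0.0174
finger_force: 0.0
```

```bash
python3 plan.py 608,-273,320,94.3,14
```

```text
t 32.20 pos [ 608.3 -272.9  139.9] yaw 94.39 tool z [-0.e+00  1.e-04 -1.e+00] F [ 0.   1.1 -0.4] open 17.4
max step mm 12.9 turn deg 0.1
0 0 -0.086 0 0 0; 0 0 -0.086 0 0 0; 0 0 -0.085 0 0 0; 0 -0.001 -0.086 0 0 0; 0 0 -0.086 0 0 0; 0 0 -0.086 0 0 0; 0 0 -0.085 0 0 0.001; 0 0 -0.086 0 0 0
0 0 -0.086 0 0 0; 0 0 -0.086 0 0 0; 0 -0.001 -0.086 0 0 0; 0 0 -0.085 0 0 0; 0 0 -0.086 0 0 0; 0 0 -0.086 0 0 0
```

Not closed yet; wait while the fingers reach the rod, then lift slowly.

send_rows(moves="0 0 0 0 0 0; 0 0 0 0 0 0; 0 0 0 0 0 0; 0 0 0 0 0 0; 0 0 0 0 0 0; 0 0 -0.02 0 0 0; 0 0 -0.04 0 0 0; 0 0 -0.04 0 0 0")

```text
t: 33.2
tcp_pos: [0.6084, -0.2729, 0.1555]
ee_rot: [0.0, 0.679, 0.734, 0.0]
contact_force: [0.6, -0.5, -0.5]
opening: 0.012
finger_force: 30.0
```

```bash
python3 plan.py 608.3,-272.9,330,94.4,12
```

```text
t 33.20 pos [ 608.4 -272.9  155.5] yaw 94.40 tool z [ 2.e-04 -0.e+00 -1.e+00] F [ 0.6 -0.5 -0.5] open 12.0
max step mm 14.6 turn deg 0.0
0 0 -0.097 0 0 0; 0 0 -0.097 0 0 0; 0 0 -0.097 0 0 0; 0 0 -0.097 0 0 0; 0 0 -0.097 0 0 0; 0 0 -0.097 0 0 0; 0 0 -0.097 0 0 0; 0 0 -0.097 0 0 0
0 0 -0.097 0 0 0; 0 0 -0.097 0 0 0; 0 0 -0.097 0 0 0; 0 0 -0.096 0 0 0
```

send_rows(moves="0 0 -0.06 0 0 0; 0 0 -0.097 0 0 0; 0 0 -0.097 0 0 0; 0 0 -0.097 0 0 0; 0 0 -0.12 0 0 0; 0 0 -0.12 0 0 0; 0 0 -0.12 0 0 0; 0 0 -0.1 0 0 0")

```text
t: 34.2
tcp_pos: [0.6084, -0.2729, 0.2779]
ee_rot: [0.0, 0.679, 0.734, 0.0]
contact_force: [0.1, -0.2, -0.4]
opening: 0.0118
finger_force: 30.0
```

send_rows(moves="0 0 -0.1 0 0 0; 0 0 -0.1 0 0 0; 0 0 -0.06 0 0 0; 0 0 -0.02 0 0 0; 0 0 0 0 0 0; 0 0 0 0 0 0; 0 0 0 0 0 0; 0 0 0 0 0 0")

```text
t: 35.2
tcp_pos: [0.6082, -0.2729, 0.3183]
ee_rot: [-0.0, 0.679, 0.734, -0.0]
contact_force: [-0.0, -0.4, -0.7]
opening: 0.0116
finger_force: 30.0
```

```bash
cat > rod.py <<'E'
from h import *
s=arm.sense();p=s['tcp_pos'];S=grab('side');T=grab('top')
def axis(c,below):
    m=cv2.inRange(c['hsv'],(3,130,70),(20,255,255))
    a,b=project(c,p),project(c,p-np.array([0,0,below]))
    band=np.zeros_like(m);cv2.line(band,tuple(int(v) for v in a),tuple(int(v) for v in b),255,25);m&=band
    ks=[k for k in cv2.findContours(m,cv2.RETR_EXTERNAL,cv2.CHAIN_APPROX_NONE)[0] if cv2.contourArea(k)>15]
    q=[np.argwhere(cv2.drawContours(np.zeros_like(m),[k],-1,255,-1))[:,::-1] for k in ks]
    return a,b,q
for n,c in(('side',S),('top',T)):
    a,b,q=axis(c,.135);print(n,'tcp px',a.round(1),'end px if vertical (-130):',project(c,p-np.array([0,0,.13])).round(1))
    for k in q:
        l=cv2.fitLine(k.astype(np.float32),cv2.DIST_L2,0,.01,.01).ravel();print(len(k),'min',k.min(0),'max',k.max(0),'mean',k.mean(0).round(1),'dx/dy %.3f'%(l[0]/l[1]),'vertical would be %.3f'%((b-a)[0]/(b-a)[1]))
E
python3 rod.py; python3 plan.py
```

```text
side tcp px [323.1  42. ] end px if vertical (-130): [318.8  91.4]
282 min [316  28] max [323  91] mean [319.8  61.5] dx/dy -0.060 vertical would be -0.087
top tcp px [418.5 150. ] end px if vertical (-130): [402.3 164.4]
323 min [389 151] max [418 177] mean [402.7 166.6] dx/dy -1.538 vertical would be -1.126
t 35.30 pos [ 608.3 -272.9  318.4] yaw 94.39 tool z [-1.e-04  1.e-04 -1.e+00] F [ 0.6 -0.2 -0.2] open 11.6
```

```bash
python3 - <<'E'
from h import *
T=grab('top');S=grab('side')
print('rim T',plane(T,(126.2,191.2),.112),'S',plane(S,(136.4,293.4),.112),'tri',tri(T,(126.2,191.2),S,(136.4,293.4)))
for c,roi in((T,(100,165,160,220)),(S,(95,260,175,350))):
    m=((c['hsv'][:,:,2]<80)).astype(np.uint8)*255;u,k,A=blob(c,m,roi)
    print('cup mask',A,cv2.boundingRect(k))
for c in(T,S):
  a=np.linspace(0,6.28,60)
  for h in(.112,.012):
    q=np.array([project(c,np.array([.569+.036*np.cos(t),.362+.036*np.sin(t),h])) for t in a]);print('pred h',h,q.min(0).round(1),q.max(0).round(1))
E
python3 plan.py 608,-260,320,94.3,1 575,349,320,94.3,22 573,362,320,94.3,1
```

```text
rim T [[0.56646601 0.35962065 0.112     ]] S [[0.57032732 0.36150221 0.112     ]] tri (array([0.56799708, 0.36076852, 0.11264246]), np.float64(0.004035206680218852))
cup mask 978.0 (110, 176, 40, 35)
cup mask 1939.0 (117, 279, 46, 59)
pred h 0.112 [109.7 175. ] [140.7 205.4]
pred h 0.012 [121.4 183. ] [150.2 211.1]
pred h 0.112 [116.2 277.6] [157.  311.2]
pred h 0.012 [126.9 307.1] [164.7 339.7]
t 35.40 pos [ 608.3 -272.9  318.5] yaw 94.40 tool z [-1.e-04  1.e-04 -1.e+00] F [ 0.5  0.2 -0.4] open 11.8
max step mm 27.8 turn deg 0.1
0.086 0.005 -0.01 0 0 0.001; 0.185 0.004 0 0 0 0; 0.185 0.004 0 0 0 0; 0.184 0.004 0 0 0 0; 0.185 0.003 0 0 0 0; 0.185 0.004 0 0 0 0; 0.185 0.004 0 0 0 0; 0.184 0.004 0 0 0 0
0.185 0.004 0 0 0 0; 0.185 0.004 0 0 0 0; 0.185 0.004 0 0 0 0; 0.184 0.004 0 0 0 0; 0.185 0.003 0 0 0 0; 0.185 0.004 0 0 0 0; 0.185 0.004 0 0 0 0; 0.184 0.004 0 0 0 0
0.185 0.004 0 0 0 0; 0.185 0.004 0 0 0 0; 0.185 0.004 0 0 0 0; 0.185 0.004 0 0 0 0; 0.184 0.003 0 0 0 0; 0.185 0.004 0 0 0 0; 0.185 0.004 0 0 0 0; 0.087 -0.007 0 0 0 0
```

send_rows(moves="0.05 0 -0.01 0 0 0; 0.1 0.004 0 0 0 0; 0.15 0.004 0 0 0 0; 0.184 0.004 0 0 0 0; 0.185 0.004 0 0 0 0; 0.185 0.004 0 0 0 0; 0.185 0.004 0 0 0 0; 0.184 0.004 0 0 0 0")

```text
t: 36.4
tcp_pos: [0.598, -0.087, 0.3203]
ee_rot: [0.0, 0.679, 0.734, 0.0]
contact_force: [0.8, 0.3, -0.7]
opening: 0.0118
finger_force: 30.0
```

send_rows(moves="0.185 0.004 0 0 0 0; 0.185 0.004 0 0 0 0; 0.185 0.004 0 0 0 0; 0.184 0.004 0 0 0 0; 0.185 0.003 0 0 0 0; 0.185 0.004 0 0 0 0; 0.185 0.004 0 0 0 0; 0.184 0.004 0 0 0 0")

```text
t: 37.4
tcp_pos: [0.585, 0.1341, 0.3202]
ee_rot: [0.0, 0.679, 0.734, 0.0]
contact_force: [-0.5, 0.6, -1.1]
opening: 0.0115
finger_force: 30.0
```

send_rows(moves="0.185 0.004 0 0 0 0; 0.185 0.004 0 0 0 0; 0.185 0.004 0 0 0 0; 0.185 0.004 0 0 0 0; 0.184 0.003 0 0 0 0; 0.185 0.004 0 0 0 0; 0.15 0.004 0 0 0 0; 0.1 0 0 0 0 0")

```text
t: 38.4
tcp_pos: [0.5736, 0.337, 0.3201]
ee_rot: [-0.0, 0.679, 0.734, 0.0]
contact_force: [-0.1, -0.9, 0.1]
opening: 0.0118
finger_force: 30.0
```

```bash
python3 plan.py 568,361,320,94.3,5
```

```text
t 38.40 pos [573.6 337.  320.1] yaw 94.48 tool z [-1.e-04  2.e-04 -1.e+00] F [-0.1 -0.9  0.1] open 11.8
max step mm 5.0 turn deg 0.1
0.032 -0.005 0 0 0 0; 0.033 -0.005 0 0 0 0.001; 0.032 -0.005 0.001 0 0 0; 0.033 -0.005 0 0 0 0.001; 0.032 -0.005 0 0 0 0
```

send_rows(moves="0.05 -0.005 0 0 0 0; 0.04 -0.005 0 0 0 0; 0.032 -0.005 0 0 0 0; 0.025 -0.005 0 0 0 0; 0.015 -0.005 0 0 0 0; 0 0 0 0 0 0; 0 0 0 0 0 0; 0 0 0 0 0 0")

```text
t: 39.4
tcp_pos: [0.569, 0.3591, 0.3201]
ee_rot: [0.0, 0.68, 0.734, 0.0]
contact_force: [0.2, -0.3, 0.1]
opening: 0.0118
finger_force: 30.0
```

```bash
sed -i 's/(3,130,70),(20,255,255)/(3,150,70),(16,255,255)/' rod.py; python3 rod.py; python3 plan.py 568,361,175,94.3,12
```

```text
side tcp px [113.7 215.4] end px if vertical (-130): [129.8 266.9]
283 min [114 228] max [131 268] mean [122.9 248.1] dx/dy 0.310 vertical would be 0.313
top tcp px [ 98.1 171.6] end px if vertical (-130): [117. 184.]
t 39.50 pos [569.  359.1 320.1] yaw 94.38 tool z [ 0.  0. -1.] F [-0.7  0.4 -0.5] open 11.6
max step mm 12.2 turn deg 0.1
0.001 0 0.081 0 0 0; 0.001 -0.001 0.08 0 0 0; 0.001 0 0.081 0 0 0; 0.001 -0.001 0.08 0 0 0; 0.001 0 0.081 0 0 0; 0.002 -0.001 0.081 0 0 0; 0.001 0 0.08 0 0 0.001; 0.001 -0.001 0.081 0 0 0
0.001 0 0.08 0 0 0; 0.001 -0.001 0.081 0 0 0; 0.001 0 0.081 0 0 0; 0.001 -0.001 0.08 0 0 0
```

The rod hangs vertical, and its end is 130 mm below the TCP as expected. Lower into the cup.

send_rows(moves="0.001 0 0.05 0 0 0; 0.001 -0.001 0.08 0 0 0; 0.001 0 0.081 0 0 0; 0.001 -0.001 0.08 0 0 0; 0.001 0 0.081 0 0 0; 0.002 -0.001 0.081 0 0 0; 0.001 0 0.08 0 0 0; 0.001 -0.001 0.081 0 0 0")

```text
t: 40.5
tcp_pos: [0.5682, 0.3606, 0.2272]
ee_rot: [-0.0, 0.679, 0.734, 0.0]
contact_force: [0.5, 0.3, -0.1]
opening: 0.0115
finger_force: 30.0
```

send_rows(moves="0.001 0 0.08 0 0 0; 0.001 -0.001 0.081 0 0 0; 0.001 0 0.081 0 0 0; 0.001 -0.001 0.08 0 0 0; 0 0 0.08 0 0 0; 0 0 0.05 0 0 0; 0 0 0.02 0 0 0; 0 0 0 0 0 0")

```text
t: 41.5
tcp_pos: [0.5679, 0.3612, 0.1572]
ee_rot: [-0.0, 0.679, 0.734, 0.0]
contact_force: [0.8, 1.0, 0.1]
opening: 0.0114
finger_force: 30.0
```

```bash
python3 plan.py 568,361,147.2,94.3,6
```

```text
t 41.50 pos [567.9 361.2 157.2] yaw 94.40 tool z [ 0.e+00  1.e-04 -1.e+00] F [0.8 1.  0.1] open 11.4
max step mm 1.8 turn deg 0.1
0 0 0.011 0 0 0; 0 0 0.011 0 0 0; -0.001 0 0.011 0 0 0.001; 0 0 0.011 0 0 0; 0 0.001 0.012 0 0 0; 0 0 0.011 0 0 0
```

send_rows(moves="0 0 0.011 0 0 0; 0 0 0.011 0 0 0; 0 0 0.011 0 0 0; 0 0 0.011 0 0 0; 0 0 0.012 0 0 0; 0 0 0.007 0 0 0; 0 0 0 0 0 0; 0 0 0 0 0 0")

```text
t: 42.5
tcp_pos: [0.5679, 0.3612, 0.1478]
ee_rot: [-0.0, 0.679, 0.734, 0.0]
contact_force: [0.2, 0.6, 0.6]
opening: 0.0118
finger_force: 30.0
```

send_rows(moves="0 0 0.001 0 0 0; 0 0 0.001 0 0 0; 0 0 0.001 0 0 0; 0 0 0.001 0 0 0; 0 0 0 0 0 0; 0 0 0 0 0 0; 0 0 0 0 0 0; 0 0 0 0 0 0")

```text
t: 43.5
tcp_pos: [0.5678, 0.3611, 0.1471]
ee_rot: [-0.0, 0.679, 0.734, 0.0]
contact_force: [-0.2, 0.1, -0.2]
opening: 0.0114
finger_force: 30.0
```

send_rows(moves="0 0 0.001 0 0 0; 0 0 0.001 0 0 0; 0 0 0.001 0 0 0; 0 0 0.001 0 0 0; 0 0 0 0 0 0; 0 0 0 0 0 0; 0 0 0 0 0 0; 0 0 0 0 0 0")

```text
t: 44.5
tcp_pos: [0.5679, 0.3612, 0.1468]
ee_rot: [0.0, 0.679, 0.734, 0.0]
contact_force: [-1.4, -1.3, 5.4]
opening: 0.0121
finger_force: 30.0
```

The rod is on the cup floor. Open a little, then rise clear.

send_rows(moves="0 0 -0.001 0 0 0; 0 0 0 0 0 0; 0 0 0 0 0 0; 0 0 0 0 0 0; 0 0 0 0 0 0; 0 0 0 0 0 0; 0 0 0 0 0 0; 0 0 0 0 0 0", hand=0.8)

```text
t: 45.5
tcp_pos: [0.5679, 0.3611, 0.1467]
ee_rot: [-0.0, 0.679, 0.734, 0.0]
contact_force: [0.8, -0.3, 0.7]
opening: 0.0752
finger_force: 0.0
```

send_rows(moves="0 0 -0.05 0 0 0; 0 0 -0.1 0 0 0; 0 0 -0.15 0 0 0; 0 0 -0.2 0 0 0; 0 0 -0.2 0 0 0; -0.1 0 -0.1 0 0 0; -0.2 0 0 0 0 0; -0.3 0 0 0 0 0")

```text
t: 46.5
tcp_pos: [0.5745, 0.2704, 0.2671]
ee_rot: [0.0, 0.679, 0.734, 0.0]
contact_force: [0.9, -0.4, 0.1]
opening: 0.0753
finger_force: 0.0
```

send_rows(moves="-0.3 0 0 0 0 0; -0.3 0 0 0 0 0; -0.3 0 0 0 0 0; -0.2 0 0 0 0 0; -0.1 0 0 0 0 0; 0 0 0 0 0 0; 0 0 0 0 0 0; 0 0 0 0 0 0")

```text
t: 47.5
tcp_pos: [0.5883, 0.0933, 0.2667]
ee_rot: [-0.0, 0.679, 0.734, 0.0]
contact_force: [-0.6, -1.0, -0.4]
opening: 0.0751
finger_force: 0.0
```

```bash
python3 plan.py; python3 - <<'E'
from h import *
S=grab('side');T=grab('top')
for n,c,roi in(('side',S,(85,215,170,300)),('top',T,(85,160,165,220))):
    m=cv2.inRange(c['hsv'],(3,150,70),(16,255,255));u,k,A=blob(c,m,roi)
    print(n,A,'min',k.min(0),'max',k.max(0),'expected upright top',project(c,np.array([.568,.361,.197])).round(1),'foot',project(c,np.array([.568,.361,.017])).round(1))
E
python3 stack.py red .156
```

```text
t 47.50 pos [588.3  93.3 266.7] yaw 94.50 tool z [-1.e-04  5.e-04 -1.e+00] F [-0.6 -1.  -0.4] open 75.1
side 294.0 min [124 262] max [142 299] expected upright top [128.5 265.5] foot [146.2 321.5]
top 127.0 min [113 182] max [136 198] expected upright top [115.2 183.8] foot [135.7 197.1]
[185.80065717 200.58817087] [201.82926829 238.51135408] tri (array([0.53818986, 0.21563554, 0.15165477]), np.float64(0.003588010192907929)) 
T (array([0.53652692, 0.21395264]), (82.0, 58.3), -3.4564666748046875) [[0.53599178 0.21392306 0.156     ]] 
S (array([0.53812958, 0.21800592]), (88.2, 62.1), -3.6584854125976562) [[0.5371204  0.21882881 0.156     ]]
```

The rod stands upright in the cup, the column hasn't moved, and the arm is clear of everything.

```bash
python3 -c "
from bench import arm;print(arm.job_done())"
```

```text
the job is handed in; nothing more can be done
None
```

The job is handed in at about 47.6 s of the 72 s: green, blue and red are stacked on the grey tin, aligned to about 1 mm by camera measurement, and the amber rod stands upright in the cup (the judge's verdict wasn't returned).

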